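# Swing the cubby flap shut with the hook pole

### The arm

A 7-joint arm with a two-finger parallel gripper is mounted at the origin on the work surface. World frame = base frame: x ahead of the robot, y to its left, z up, the work surface at z = 0. Lengths are in mm, angles in rad, forces in N, time in s.
With the tool pointing down it reaches from about 425 to 925 mm from the base axis. Payload 6.8 kg.
Tool frame: the origin (TCP) lies on the centre line of the jaws, within the pads' length; the fingertips stand 17 mm ahead of it and the grasp point (between the pads) lies 2 mm behind it; z points along the fingers, y is the line along which they close (so a half turn about z gives the same grasp; the last joint's range is limited). The gripper opens to 85 mm and grips with 20 to 120 N. Pads are 22 mm wide; open, the fingers measure 114 mm over their backs; the gripper's body (76 mm by 85 mm) begins 54 mm behind the grasp point. The pads swing forward as they close: fully open they stand 13 mm farther back than shut.
Start: joints at [-1.299, 0.477, 0.022, 1.555, -0.011, 1.109, -0.083], TCP at [250.244, 626.917, 248.308] pointing down, gripper open.
Joint ranges: [-2.96, 2.96], [-0.34, 2.1], [-1.41, 1.46], [0.24, 2.44], [-1.37, 4.51], [0.17, 1.92], [-2.96, 2.96]. Speed limits (rad/s): [2.39, 2.39, 3.14, 3.14, 3.14, 3.14, 3.14].

### API

Orientations are given as a 3x3 rotation matrix whose columns are the frame's x, y, z axes.
In Python, from rig import arm gives the robot as it stands.
- The arm moves only by the tool arm_command, never from a script. Its argument "series" is a list that holds one entry, the list of rows, each a list of 7 numbers: the shift along the world's x, y, z in mm, then the turn, a rotation vector about the world's x, y, z in rad, then the opening, from 0 (shut) to 1 (fully open). In form: [[[x, y, z, rx, ry, rz, gripper], ...]]. A call has 1 to 8 rows; each row is the pose to reach, as a shift and turn from the pose commanded when the call began; what a row does not reach only later rows make up. A row lasts 1/12 s, in which the tool goes at most 41.7 mm and 7.16 degrees, less where a joint would pass 70% of its speed; a pose out of reach is approached as far as the arm can. A call with a gripper value outside its range is refused whole. The fingers move at their own pace and stop on an object; "squeeze" is the grip in N (left out, the last holds). Time passes only in rows, so rows that repeat a pose let the fingers close. It gives the time, the measured TCP pose, the force, the opening and the grip force at its end, in the units of the state.
- arm.sense(): the state, without advancing time (a new reading comes with each control period).
- arm.camera(name): name is "scene" or "side" or "wrist"; returns a dict with "frame" (400x640x3 uint8, blue, green, red), "fx", "fy", "cx", "cy" (pixels), "k1" (the pictures are not rectified: a ray, as slopes to the right and down, at radius r is drawn at 1 + k1 r^2 times it, then the intrinsics apply), "view" (4x4, takes a point from world to camera coordinates). Camera axes: x right, y down, z forward; pixel columns grow to the right and rows downward; lengths in mm; the calibration is good to about 2 mm. A picture is of the moment at which its call begins. There is no depth.
- arm.sign_off(): hands the job in; it is judged then, once.
The state is a dict: "time_s": time; "joint_pos": joint angles; "qd": joint speeds; "tau": joint torques, N m; "ee_pos": TCP position; "orientation": TCP orientation; "contact_force": force on the tool from outside, world axes, zero at the start; "wrist_torque": the same for the moment, N m; "finger_gap": opening from 0.0 (shut) to 1.0 (fully open); "grip_force": force on a finger pad.
Only numpy, scipy, OpenCV 4.12 (cv2) and the standard library are available. Lean on these libraries where they do the work, as an engineer would, in place of code of your own. Each camera call takes 0.05 s, during which the arm holds its last target. There are 200 camera calls.

### The job

Take the hooked pole out of its cradle, drop its hook into the ring eye on the open cubby flap and, with the hook in the eye, swing the flap fully shut. Then lift the hook out and lay the pole back in its cradle, hook hanging down as before. Do not touch the flap with the gripper, and leave the ceramic elephant standing where it is.

Things in the scene. Friction and masses are not known exactly. Their poses are not given: they have to be found in the camera images.
- pole: Hook pole, 150 g, loose: 18 x 18 mm square wooden handle, then an 8 mm steel rod bent down into a hook. Origin: centre of the handle's section at the balance point (grip here, across the 18 mm); x along the pole to the hook, z up as it lies. Handle from x = -180 to +90 mm, rod on to 180 mm, there straight down to z = -64 mm. The straight stick without hook beside the cradle is not wanted.
- pole_hook (a point): Lower end of the hook's 8 mm downward rod, at (180, 0, -64) mm in the pole's frame.
- cradle: Fixed dark wooden cradle, base 200 x 90 mm. Origin: centre of its underside; x along the pole lying in it, hook towards +x. Two posts 14 mm thick at x = -70 and +70 mm have level seats 80 mm high between side lips 14 mm high, 38 mm apart along y. The pole lying home has its origin 89 mm above the cradle's. The space between the posts is free for fingers.
- flap (a joint): Flap angle, rad: 0 shut, 0.9 to 1.5 at the start, limit 1.9. Wooden door 150 wide x 192 high x 12 mm on one of the two middle cubbies (row of four, each 155 wide, 200 high, on a 12 mm plinth). Upright hinge on its left (+y) edge seen from the robot; opens towards the robot, turns anticlockwise seen from above to shut. Stiff hinge (0.06 N m): stays where left.
- flap_eye (a point): Centre of the steel ring eye on the flap's outer face by its upper free corner. The ring lies level (hole upright at every flap angle): hole 30 mm, wire 6 mm, 197 mm above the table, 125 mm along the flap from the hinge and 40 mm out. The flap's upper edge is 11 mm above the ring's centre. The hook drops in from above; nothing is below the ring.
- flap_hinge (a point): Point on the flap's upright hinge axis, at the height of the ring eye.
- elephant: White ceramic elephant figurine, about 128 long x 50 wide x 93 mm high, standing loose on the table. Origin: underside centre, z up. To be left alone.
Mind the look-alikes: they are no part of the job. There is more than one size of the cradle; the job needs the middle-sized.

How it is judged (in metres and radians):
On the way, in this order (a step that is already met when the one before it is completed fails the run):
1. the hook hangs in the flap's ring eye, its end below the ring, while the flap is still open (more than 0.5 rad) (value of joint flap above 0.5 rad and horizontal distance between pole_hook and flap_eye below 0.016 m and z of pole_hook in the frame of flap_eye between -0.06 and -0.005 m), for 0.2 s.
2. the flap is shut (under 0.14 rad) with the hook still in the eye (value of joint flap below 0.14 rad and horizontal distance between pole_hook and flap_eye below 0.016 m and z of pole_hook in the frame of flap_eye between -0.06 and -0.003 m), for 0.1 s.
At the end, for the whole second after the job is handed in: The flap is shut (under 0.14 rad, about 8 degrees); the pole lies at rest on both seats of its cradle, within 30 mm of the cradle's middle, along it within 0.2 rad, hook at the cradle's +x end and hanging down (tilt under 0.17 rad); the elephant stands upright within 20 mm of where it was (value of joint flap below 0.14 rad and horizontal distance between pole and cradle below 0.03 m and z of pole in the frame of cradle between 0.082 and 0.096 m and angle between each of pole, elephant's own z axis and vertical below 0.17 rad and angle between the x axis of pole and the x axis of cradle, either way round below 0.2 rad and x of pole_hook in the frame of cradle above 0.1 m and linear speed of pole below 0.02 m/s and distance of elephant from where it was at the start of the episode below 0.02 m); the robot touches nothing.
It fails at once if the gripper or arm touches the flap (contact force between any of the fingers, the arm and flap above 1 N).
It fails at once if the elephant is shoved or tipped (distance of elephant from where it was at the start of the episode above 0.02 m or angle between elephant's own z axis and vertical above 0.3 rad).
It also fails if it takes over 54 s, if anything falls off the work surface, if the arm or the gripper's body presses on something with over 40 N, if the wrist force passes 120 N, or if a joint passes its speed limit or range.

## Working session

There is one attempt and no reset: what is moved stays moved. The work goes in short steps, Python scripts to look and compute and a tool call to move; the robot and the scene stay as the last step left them, time stands still between calls to the robot, and variables do not carry over. Pictures are saved under pics/ and viewed, at most 10 in all, crops included, and the job is handed in when it is done.

Besides the shell and the picture viewer there is one more tool, called after "Request:" as a command line: name --argument value ..., lists and objects as JSON in quotes. arm_command: Moves the arm, as the interface text tells. Its arguments: {"type":"object","properties":{"series":{"type":"array","items":{"type":"array","items":{"type":"array","items":{"type":"number"}}}},"squeeze":{"type":"number"}},"required":["series"]}

```bash
ls; mkdir -p pics; cat > h.py <<'E'
import numpy as np, cv2
from rig import arm
def snap(n,f):
    c=arm.camera(n); cv2.imwrite('pics/'+f,c['frame']); np.savez('pics/'+f[:-4]+'.npz',**{k:v for k,v in c.items()}); return c
def load(f): return np.load('pics/'+f+'.npz')
def ray(c,u,v):
    d=np.array([(u-c['cx'])/c['fx'],(v-c['cy'])/c['fy']]);s=d.copy()
    for _ in range(20): s=d/(1+c['k1']*(s@s))
    V=c['view'];R=V[:3,:3];o=-R.T@V[:3,3];return o,R.T@np.array([s[0],s[1],1.])
def onz(c,u,v,z):
    o,d=ray(c,u,v); return o+d*(z-o[2])/d[2]
def proj(c,P):
    V=c['view'];p=V[:3,:3]@np.asarray(P,float)+V[:3,3];s=p[:2]/p[2];s=s*(1+c['k1']*(s@s))
    return np.array([s[0]*c['fx']+c['cx'],s[1]*c['fy']+c['cy']])
E
python3 - <<'E'
from h import *
a=snap('scene','s0.png');b=snap('side','d0.png');snap('wrist','w0.png')
for c in(a,b):print(np.round(c['view'],2).tolist(),c['fx'],c['k1'])
E
```

```text
pics
[[0.64, 0.77, 0.01, -311.79], [0.65, -0.53, -0.54, -337.13], [-0.41, 0.36, -0.84, 1639.01], [0.0, 0.0, 0.0, 1.0]] 501.5064793512376 0.026678933853615326
[[0.72, -0.69, 0.02, -477.94], [-0.31, -0.36, -0.88, 272.82], [0.62, 0.63, -0.47, 1346.28], [0.0, 0.0, 0.0, 1.0]] 504.68375434337423 0.0012902047899929741
```

View pics/s0.png

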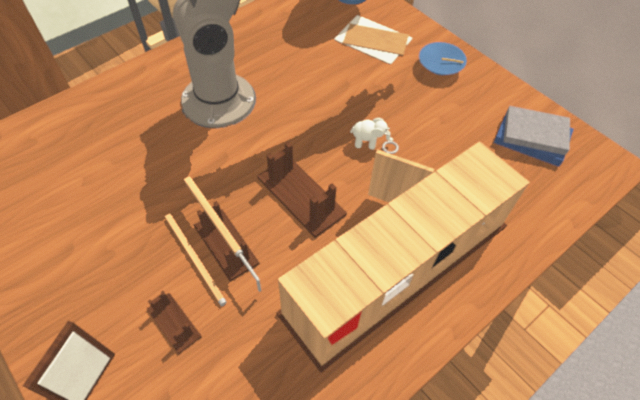

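View pics/d0.png

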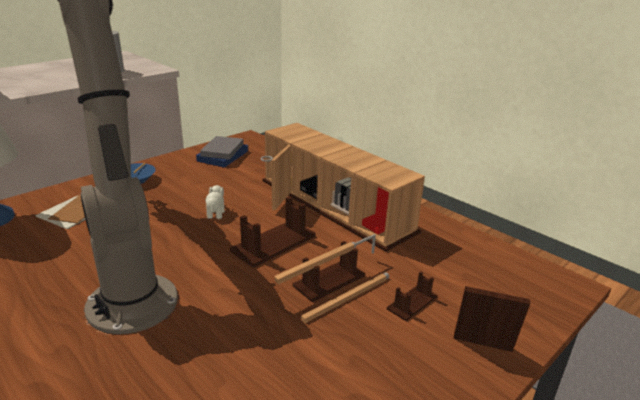

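The scene view shows the hooked pole from (188,180) to (260,288), lying in the middle-sized cradle. It also shows the flap with its ring at (391,147), the elephant at (370,132) and the cubbies.

Look-alikes by scene pixel:
- **Stick without a hook:** (195,258), on the table.
- **Large cradle:** (300,195), empty.
- **Small cradle:** (173,322), empty.

My choice is the pole with the steel rod in the cradle at (225,240). I'll check it with one close composite crop.

```bash
python3 - <<'E'
from h import *
a=cv2.imread('pics/s0.png');b=cv2.imread('pics/d0.png')
def cr(i,u,v,w,h): return cv2.resize(i[v:v+h,u:u+w],(400,300),interpolation=cv2.INTER_CUBIC)
cv2.imwrite('pics/c0.png',np.vstack([np.hstack([cr(a,150,170,160,120),cr(a,340,110,100,75)]),np.hstack([cr(b,270,220,120,90),cr(b,200,120,100,75)])]))
a,b=load('s0'),load('d0')
print('ring',onz(a,391,147,197),onz(b,266,160,197))
print('handle end',onz(a,188,180,89),onz(b,279,276,89),'tip',onz(a,249,266,89),onz(b,373,238,89))
print('eleph',onz(a,368,145,0),onz(b,215,216,0))
E
```

```text
ring [599.54543497 164.86260995 197.        ] [587.1127183  152.00768677 197.        ]
handle end [ 282.51735261 -267.17404967   89.        ] [ 291.97575955 -261.02459242   89.        ] tip [ 593.9387198  -289.72739665   89.        ] [ 619.85072551 -304.70341561   89.        ]
eleph [451.78907199 251.11673721   0.        ] [426.8172069  241.35579678   0.        ]
```

View pics/c0.png

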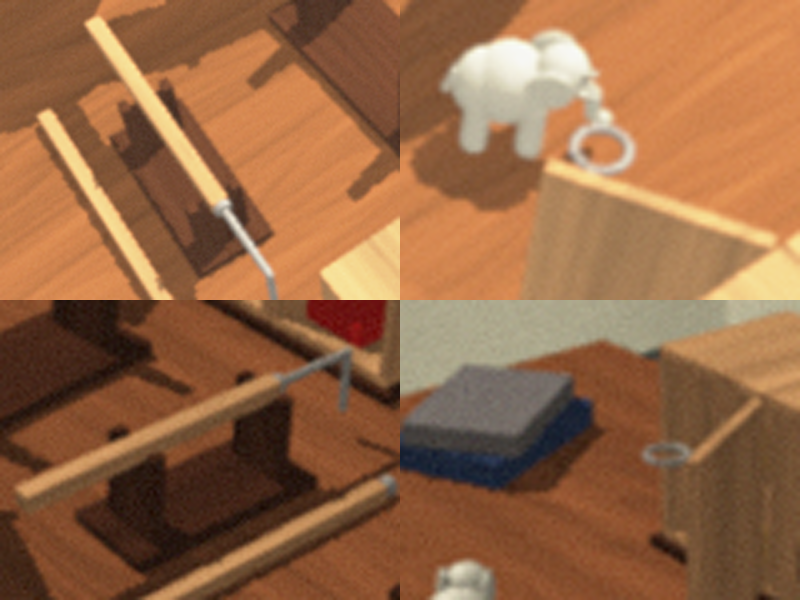

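The crop confirms the choice: steel rod and downward hook at scene (258,279), with the handle end at (238,253). The ring is at scene (390.5,147) and side (267,159). The flap's top edge runs from (378,151) to (434,170) in the scene view.

```bash
python3 - <<'E'
from h import *
from scipy.optimize import least_squares
a,b=load('s0'),load('d0')
def tri(p,q):
    o1,d1=ray(a,*p);o2,d2=ray(b,*q);A=np.stack([d1,-d2],1);t=np.linalg.lstsq(A,o2-o1,rcond=None)[0]
    x,y=o1+d1*t[0],o2+d2*t[1];return (x+y)/2,np.linalg.norm(x-y)
for n,p,q in[('ring',(390.5,147.25),(266.75,158.75)),('handle rear',(188,180),(277,278)),('handle front',(238,252.8),(354,244.5)),('bend',(258.4,278.8),(374.7,235.9)),('flapfree',(378.2,151.2),(272.5,160.5)),('hinge',(433.8,170),(288.75,145.5))]:
    x,e=tri(p,q);print(n,x.round(1),round(e,1))
# pole fit: z=origin height
def f(v):
    x,y,z,t=v;u=np.array([np.cos(t),np.sin(t),0]);P=np.array([x,y,z]);r=[]
    for k,pa,pb in[(-180,(188,180),(277,278)),(90,(238,252.8),(354,244.5)),(180,(258.4,278.8),(374.7,235.9))]:
        r+=list(proj(a,P+k*u)-pa)+list(proj(b,P+k*u)-pb)
    return np.array(r)
s=least_squares(f,[450,-270,89,0]);print(s.x.round(3),s.fun.round(1))
# flap: hinge x,y at outer-face?, cabinet yaw irrelevant; direction t
def g(v):
    x,y,t=v;u=np.array([np.cos(t),np.sin(t),0]);n=np.array([u[1],-u[0],0]);P=np.array([x,y,0.]);r=[]
    for c,pr in((a,(390.5,147.25)),(b,(266.75,158.75))): r+=list(proj(c,P+125*u+40*s_*n+[0,0,197])-pr)
    for c,pr in((a,(378.2,151.2)),(b,(272.5,160.5))): r+=list(proj(c,P+150*u+[0,0,208])-pr)
    r+=list(proj(a,P+[0,0,208])-(433.8,170))
    return np.array(r)
for s_ in(1,-1):
  s=least_squares(g,[700,200,3.5]);print(s_,s.x.round(3),s.fun.round(1))
for uv in [(282,280),(478,147),(525,185)]: print('cab top corner',onz(a,*uv,224).round(0))
e=arm.sense();print(np.round(e['orientation'],3).tolist(),e['ee_pos'],e['time_s'])
E
```

```text
ring [599.  163.6 195.1] 1.8
handle rear [ 282.  -266.2   89.6] 2.4
handle front [ 549.3 -291.2   90.8] 2.4
bend [ 636.1 -294.4   86.5] 6.1
flapfree [592.5 124.9 203.3] 1.5
hinge [722.2 190.  203.4] 2.2
[ 4.59092e+02 -2.81242e+02  8.91770e+01 -8.10000e-02] [-0.4 -0.8 -0.2  0.9  0.7 -0.  -1.2 -0.1 -0.5  1.8  0.  -1.4]
1 [726.297 187.59    3.616] [ 0.1 -1.1 -1.2 -0.8 -1.4  0.3  1.  -0.9  0.8  0.8]
-1 [722.666 196.029   3.411] [ -7.3  10.9  10.4   1.8   5.1 -10.3  -9.4  -3.2   2.1  -1.8]
cab top corner [ 725. -284.  224.]
cab top corner [750. 315. 224.]
cab top corner [896. 311. 224.]
[[-0.929, 0.371, -0.0], [0.371, 0.929, -0.001], [-0.0, -0.001, -1.0]] [250.10844931 626.50700046 247.57486025] 0.15
```

Request:
arm_command --series '[[[230, -230, 30, 0, 0, 0.3, 1], [230, -230, 30, 0, 0, 0.3, 1], [230, -230, 30, 0, 0, 0.3, 1], [230, -230, 30, 0, 0, 0.3, 1], [230, -230, 30, 0, 0, 0.3, 1], [230, -230, 30, 0, 0, 0.3, 1], [230, -230, 30, 0, 0, 0.3, 1], [230, -230, 30, 0, 0, 0.3, 1]]]'

```text
time_s: 0.82
ee_pos: [482.4, 393.9, 278.5]
orientation: [[-0.997, 0.082, 0.001], [0.082, 0.997, -0.001], [-0.001, -0.001, -1.0]]
contact_force: [0.5, 0.3, 0.2]
finger_gap: 0.999
grip_force: 0.0
```

Request:
arm_command --series '[[[60, -320, 0, 0, 0, 0, 1], [60, -320, 0, 0, 0, 0, 1], [60, -320, 0, 0, 0, 0, 1], [60, -320, 0, 0, 0, 0, 1], [60, -320, 0, 0, 0, 0, 1], [60, -320, 0, 0, 0, 0, 1], [60, -320, 0, 0, 0, 0, 1], [60, -320, 0, 0, 0, 0, 1]]]'

```text
time_s: 1.48
ee_pos: [540.2, 73.2, 278.3]
orientation: [[-0.997, 0.082, 0.0], [0.082, 0.997, -0.001], [-0.0, -0.001, -1.0]]
contact_force: [0.8, -1.2, -0.5]
finger_gap: 1.001
grip_force: 0.0
```

Request:
arm_command --series '[[[-60, -310, -40, 0, 0, 0, 1], [-60, -310, -40, 0, 0, 0, 1], [-60, -310, -40, 0, 0, 0, 1], [-60, -310, -40, 0, 0, 0, 1], [-60, -310, -40, 0, 0, 0, 1], [-60, -310, -40, 0, 0, 0, 1], [-60, -310, -40, 0, 0, 0, 1], [-60, -310, -40, 0, 0, 0, 1]]]'

```text
time_s: 2.15
ee_pos: [478.1, -237.4, 238.0]
orientation: [[-0.996, 0.084, -0.001], [0.084, 0.996, -0.001], [0.001, -0.001, -1.0]]
contact_force: [0.8, -0.4, 0.3]
finger_gap: 0.998
grip_force: 0.0
```

Request:
arm_command --series '[[[-22, -48, -58, 0, 0, 0, 1], [-22, -48, -58, 0, 0, 0, 1], [-22, -48, -58, 0, 0, 0, 1], [-22, -48, -58, 0, 0, 0, 1], [-22, -48, -58, 0, 0, 0, 1]]]'

```text
time_s: 2.57
ee_pos: [458.6, -280.6, 180.4]
orientation: [[-0.997, 0.08, -0.0], [0.08, 0.997, 0.0], [0.0, 0.0, -1.0]]
contact_force: [0.8, 0.0, 0.1]
finger_gap: 0.998
grip_force: 0.0
```

```bash
python3 - <<'E'
from h import *
c=snap('wrist','w1.png');print(arm.sense()['joint_pos'],arm.sense()['ee_pos'])
print(proj(c,(459,-281,98)),proj(c,(548,-288,98)),proj(c,(639,-296,89)))
E
```

```text
[ 0.12601799  0.34470091  0.37759325  1.970956   -0.16685178  0.8544051
  2.08567209] [ 459.34351791 -280.32601647  180.94953844]
[314.28529443 206.82025805] [314.44073435 314.06001151] [313.65798668 393.39782656]
```

View pics/w1.png

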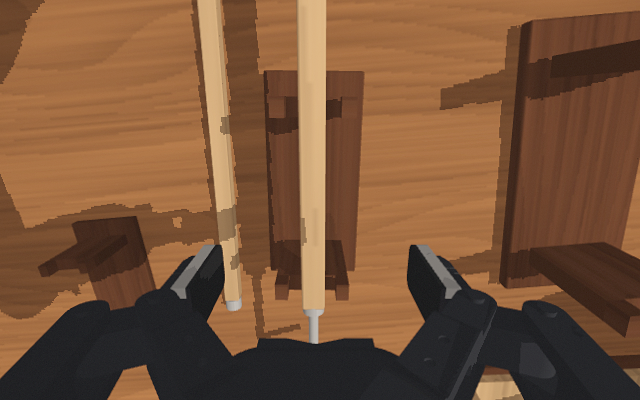

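The wrist view shows the handle front end at (314,314), exactly where predicted. The pole is centred and aligned between the fingers, so I'll descend and grip.

Request:
arm_command --series '[[[0, -0.5, -40, 0, 0, 0, 1], [0, -0.5, -75, 0, 0, 0, 1], [0, -0.5, -93, 0, 0, 0, 1], [0, -0.5, -93, 0, 0, 0, 1], [0, -0.5, -93, 0, 0, 0, 0], [0, -0.5, -93, 0, 0, 0, 0], [0, -0.5, -93, 0, 0, 0, 0], [0, -0.5, -93, 0, 0, 0, 0]]]' --squeeze 70

```text
time_s: 3.28
ee_pos: [459.5, -281.9, 89.0]
orientation: [[-0.997, 0.079, 0.003], [0.079, 0.997, -0.001], [-0.003, -0.001, -1.0]]
contact_force: [0.8, 0.3, -0.2]
finger_gap: 0.454
grip_force: 0.0
```

Request:
arm_command --series '[[[0, 0, 0, 0, 0, 0, 0], [0, 0, 0, 0, 0, 0, 0], [0, 0, 0, 0, 0, 0, 0], [0, 0, 0, 0, 0, 0, 0], [0, 0, 0, 0, 0, 0, 0], [0, 0, 0, 0, 0, 0, 0]]]'

```text
time_s: 3.78
ee_pos: [459.0, -282.0, 88.5]
orientation: [[-0.997, 0.08, 0.002], [0.08, 0.997, -0.0], [-0.002, -0.0, -1.0]]
contact_force: [-1.5, 1.3, 7.1]
finger_gap: 0.198
grip_force: 68.3
```

```bash
python3 -c "
from h import *
s=arm.sense();print(s['ee_pos'],np.round(s['orientation'],3).tolist())"
```

```text
[ 458.96776319 -281.95442934   88.49956396] [[-0.997, 0.08, 0.002], [0.08, 0.997, -0.0], [-0.002, -0.0, -1.0]]
```

Request:
arm_command --series '[[[0, 0, 10, 0, 0, 0, 0], [0, 0, 30, 0, 0, 0, 0], [0, 0, 55, 0, 0, 0, 0], [0, 0, 80, 0, 0, 0, 0], [0, 0, 110, 0, 0, 0, 0], [5, 15, 140, 0, 0, 0, 0], [10, 40, 165, 0, 0, 0, 0], [15, 65, 190, 0, 0, 0, 0]]]'

```text
time_s: 4.45
ee_pos: [472.6, -216.7, 279.4]
orientation: [[-0.997, 0.083, 0.001], [0.083, 0.997, -0.0], [-0.001, -0.0, -1.0]]
contact_force: [0.9, 0.5, -2.4]
finger_gap: 0.197
grip_force: 68.6
```

Request:
arm_command --series '[[[5, 28, 15, 0, 0, 0, 0], [10, 60, 25, 0, 0, 0, 0], [13, 92, 30, 0, 0, 0, 0], [16, 124, 30, 0, 0, -0.02, 0], [16, 156, 30, 0, 0, -0.04, 0], [16, 188, 30, 0, 0, -0.06, 0], [13, 220, 30, 0, 0, -0.08, 0], [10, 250, 30, 0, 0, -0.1, 0]]]'

```text
time_s: 5.12
ee_pos: [482.4, 35.0, 307.8]
orientation: [[-0.984, 0.18, -0.0], [0.18, 0.984, -0.0], [0.0, -0.0, -1.0]]
contact_force: [0.7, 1.2, -1.8]
finger_gap: 0.2
grip_force: 68.6
```

Request:
arm_command --series '[[[-8, 28, 0, 0, 0, -0.02, 0], [-18, 55, 0, 0, 0, -0.02, 0], [-28, 82, 0, 0, 0, -0.02, 0], [-38, 108, 0, 0, 0, -0.02, 0], [-46, 132, 0, 0, 0, -0.02, 0], [-53, 152, 0, 0, 0, -0.02, 0], [-58, 163, 0, 0, 0, -0.02, 0], [-60, 166, 0, 0, 0, -0.02, 0]]]'

```text
time_s: 5.78
ee_pos: [421.9, 201.4, 307.6]
orientation: [[-0.981, 0.195, -0.0], [0.195, 0.981, 0.0], [0.0, 0.0, -1.0]]
contact_force: [0.4, 0.2, -1.4]
finger_gap: 0.195
grip_force: 68.6
```

```bash
python3 - <<'E'
from h import *
s=arm.sense();T=s['ee_pos'];R=s['orientation'];print(T,R.round(3).tolist(),s['grip_force'],s['time_s'])
a=snap('scene','s1.png');b=snap('side','d1.png')
h=T+R@np.array([-180,0,64]);print('hook tip pred',h,proj(a,h),proj(b,h)); r=(598,163,197);print(proj(a,r),proj(b,r))
def cr(c,u,v): return cv2.resize(c['frame'][v:v+100,u:u+100],(400,400),interpolation=cv2.INTER_CUBIC)
cv2.imwrite('pics/c1.png',np.hstack([cr(a,340,90),cr(b,220,90)]))
E
```

```text
[421.87420158 201.35418792 307.61700203] [[-0.981, 0.195, -0.0], [0.195, 0.981, 0.0], [0.0, 0.0, -1.0]] 68.64145159721375 5.7833
hook tip pred [598.39940691 166.25929182 243.56077553] [393.79575948 134.49677109] [265.68441225 145.16481532]
[390.05543138 146.99263793] [266.44077183 158.17675977]
```

View pics/c1.png

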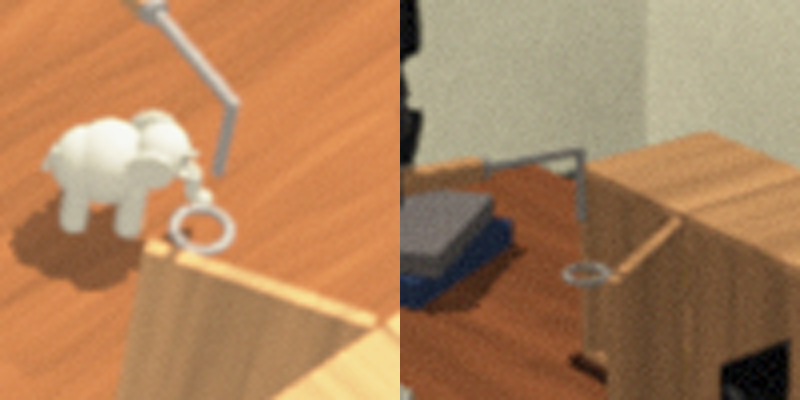

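The hook tip is at scene (394.8,133.8) and side (265.8,144.8), matching its prediction. The ring is at scene (390.5,147), about 5.5 mm towards −y from the hook. I'll shift and lower.

Request:
arm_command --series '[[[0, -3, 0, 0, 0, 0, 0], [0, -5.5, 0, 0, 0, 0, 0], [0, -5.5, -12, 0, 0, 0, 0], [0, -5.5, -24, 0, 0, 0, 0], [0, -5.5, -34, 0, 0, 0, 0], [0, -5.5, -44, 0, 0, 0, 0], [0, -5.5, -52, 0, 0, 0, 0], [0, -5.5, -56, 0, 0, 0, 0]]]'

```text
time_s: 6.55
ee_pos: [422.9, 193.3, 250.1]
orientation: [[-0.98, 0.199, -0.001], [0.199, 0.98, -0.001], [0.001, -0.001, -1.0]]
contact_force: [-0.4, 0.6, -2.4]
finger_gap: 0.198
grip_force: 68.7
```

Request:
arm_command --series '[[[0, 0, -6, 0, 0, 0, 0], [0, 0, -14, 0, 0, 0, 0], [0, 0, -20, 0, 0, 0, 0], [0, 0, -22, 0, 0, 0, 0], [0, 0, -22, 0, 0, 0, 0], [0, 0, -22, 0, 0, 0, 0], [0, 0, -22, 0, 0, 0, 0]]]'

```text
time_s: 7.13
ee_pos: [423.5, 194.1, 229.6]
orientation: [[-0.98, 0.198, 0.001], [0.198, 0.98, 0.0], [-0.0, 0.001, -1.0]]
contact_force: [-0.6, -0.7, -1.6]
finger_gap: 0.2
grip_force: 68.7
```

```bash
python3 - <<'E'
from h import *
s=arm.sense();T=s['ee_pos'];R=s['orientation'];print(T,s['contact_force'],s['time_s'])
a=snap('scene','s2.png');b=snap('side','d2.png')
h=T+R@np.array([-180,0,64]);print('hook tip pred',h)
def cr(c,u,v): return cv2.resize(c['frame'][v:v+80,u:u+80],(400,400),interpolation=cv2.INTER_CUBIC)
f=a['frame'][110:310,250:550]
cv2.imwrite('pics/c2.png',np.vstack([np.hstack([cr(a,350,100),cr(b,230,110)]),cv2.resize(f,(300,200)).repeat(1,0) if 0 else cv2.copyMakeBorder(f,0,0,0,500,cv2.BORDER_CONSTANT)]))
E
```

```text
[423.48556984 194.10566396 229.645703  ] [-0.61672321 -0.72977786 -1.56492475] 7.1333
hook tip pred [599.94317871 158.41926705 165.73018572]
```

View pics/c2.png

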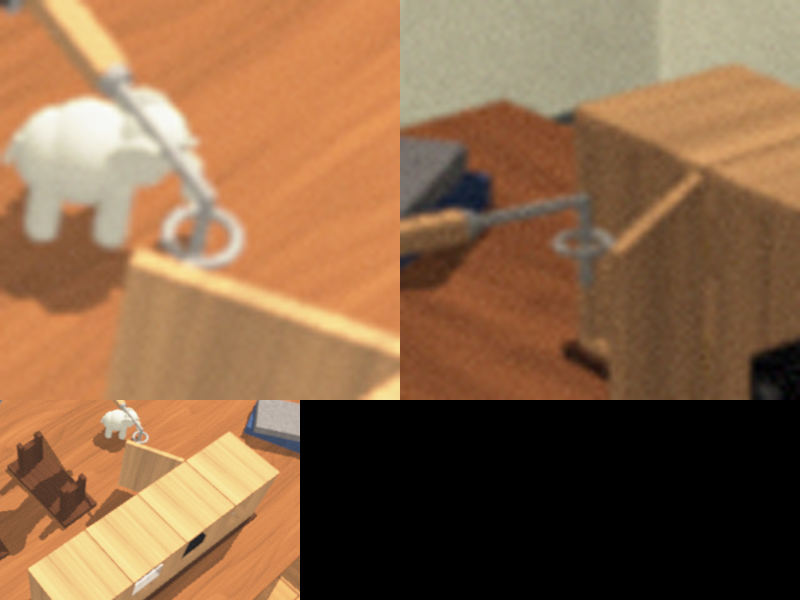

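The hook is in the eye: in the scene view the rod passes through the ring at (391,147), and in the side view its end is below the ring. Next I'll work out the closing arc.

```bash
python3 - <<'E'
from h import *
a,b=load('s2'),load('d2')
for z in(212,):
  A=onz(a,282,279,z);H=onz(a,435,170.5,z);B=onz(a,478,143,z);print(A,H,B)
  d=(A-B)[:2];f=np.arctan2(*d[::-1])%(2*np.pi);print('shut dir',f,'H->A',np.arctan2(*(A-H)[:2][::-1])%(2*np.pi))
# side front-top edge (full img): left end and right end
L=onz(b,268,131,212);Rr=onz(b,387,203,212);print(L,Rr,np.arctan2(*(Rr-L)[:2][::-1])%(2*np.pi))
P=np.array([598.5,160.5]);h=np.array([726,188.])
h=P+(h-P)/np.linalg.norm(h-P)*131.2
r=P-h;f=4.67;th0=f-(np.arctan2(r[1],r[0])%(2*np.pi)+.3097);print('theta0',th0)
for t in np.linspace(th0,-.04,9):
  g=th0-t;c,s=np.cos(g),np.sin(g);q=h+[c*r[0]-s*r[1],s*r[0]+c*r[1]];print(round(t,2),(q-P).round(1))
E
```

```text
[ 718.51618523 -279.29466758  212.        ] [727.71524918 186.13647306 212.        ] [737.11926191 335.05569896 212.        ]
shut dir 4.682117339152778 H->A 4.692626945600454
[743.4583836  331.59838948 212.        ] [ 635.23085266 -330.12082023  212.        ] 4.550269322632914
theta0 1.006275325901465
1.01 [0. 0.]
0.88 [  4.7 -16.5]
0.74 [ 11.5 -32.2]
0.61 [ 20.3 -46.9]
0.48 [ 31.  -60.4]
0.35 [ 43.3 -72.3]
0.22 [ 57.  -82.5]
0.09 [ 72.  -90.9]
-0.04 [ 88.  -97.2]
```

Request:
arm_command --series '[[[2, -8, 0, 0, 0, 0, 0], [4.7, -16.5, 0, 0, 0, 0, 0], [8, -24.5, 0, 0, 0, 0, 0], [11.5, -32, 0, 0, 0, 0, 0], [16, -39.5, 0, 0, 0, 0, 0], [20.3, -47, 0, 0, 0, 0, 0], [25.5, -54, 0, 0, 0, 0, 0], [31, -60.5, 0, 0, 0, 0, 0]]]'

```text
time_s: 7.9
ee_pos: [454.7, 132.4, 229.3]
orientation: [[-0.98, 0.199, -0.0], [0.199, 0.98, -0.0], [0.0, -0.0, -1.0]]
contact_force: [-0.6, 0.8, -1.4]
finger_gap: 0.193
grip_force: 68.7
```

Request:
arm_command --series '[[[6, -6, 0, 0, 0, 0, 0], [12, -12, 0, 0, 0, 0, 0], [19, -17, 0, 0, 0, 0, 0], [26, -22, 0, 0, 0, 0, 0], [33.5, -26.5, 0, 0, 0, 0, 0], [41, -30.5, 0, 0, 0, 0, 0], [48, -33.5, 0, 0, 0, 0, 0], [52, -35, 0, 0, 0, 0, 0]]]'

```text
time_s: 8.57
ee_pos: [507.3, 97.8, 229.3]
orientation: [[-0.98, 0.199, 0.0], [0.199, 0.98, -0.0], [-0.0, -0.0, -1.0]]
contact_force: [-0.4, 0.1, -0.7]
finger_gap: 0.196
grip_force: 68.7
```

```bash
python3 - <<'E'
from h import *
s=arm.sense();T=s['ee_pos'];R=s['orientation'];print(T,s['contact_force'],s['time_s'])
a=snap('scene','s3.png');b=snap('side','d3.png')
h=T+R@np.array([-180,0,64]);print('hook tip pred',h, proj(a,h),proj(b,h))
def cr(c,u,v): return cv2.resize(c['frame'][v:v+80,u:u+80],(400,400),interpolation=cv2.INTER_CUBIC)
cv2.imwrite('pics/c3.png',np.hstack([cr(a,360,150),cr(b,260,120)]))
E
```

```text
[507.33689254  97.80624317 229.25267834] [-0.41024578  0.06308438 -0.67654278] 8.5667
hook tip pred [683.74376476  61.92939071 165.30373863] [383.31399064 196.20249164] [304.79744947 169.20071583]
```

View pics/c3.png

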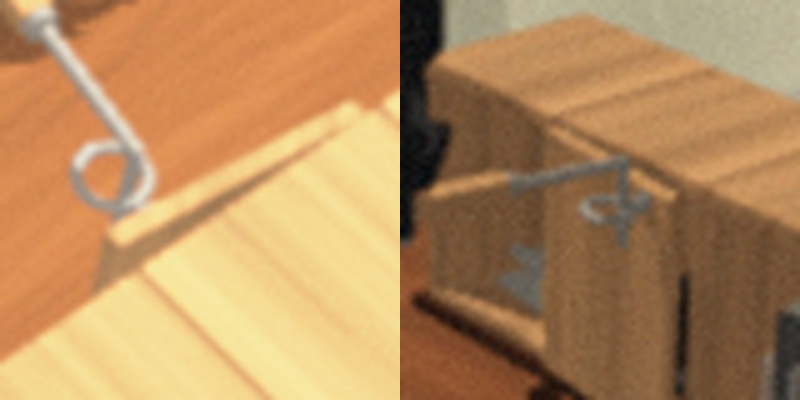

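```bash
python3 - <<'E'
from h import *
a,b=load('s3'),load('d3')
h=np.array([727,187.5])
for c,p in((a,(360+113/5,150+175/5)),(b,(260+214/5,120+208/5))):
  P=onz(c,*p,197)[:2];r=P-h;print(P,np.linalg.norm(r),'theta',4.685-(np.arctan2(r[1],r[0])%(2*np.pi)+.3097))
print(proj(a,(683.7,61.9,197)),proj(a,(683.7,61.9,229)))
E
```

```text
[671.63058522  65.44545443] 134.02643092671585 theta 0.08879185974136306
[673.04645787  61.24638341] 137.2987997407389 theta 0.06676415140413816
[385.01662101 188.93016668] [386.83605436 181.26235721]
```

Request:
arm_command --series '[[[2, -1, 0, 0, 0, 0, 0], [4, -1.5, 0, 0, 0, 0, 0], [6, -2, 0, 0, 0, 0, 0], [8, -3, 0, 0, 0, 0, 0], [9, -3.5, 0, 0, 0, 0, 0], [9, -3.5, 0, 0, 0, 0, 0]]]'

```text
time_s: 9.17
ee_pos: [515.5, 94.8, 229.4]
orientation: [[-0.98, 0.199, 0.0], [0.199, 0.98, 0.0], [-0.0, 0.0, -1.0]]
contact_force: [0.0, 0.4, -1.9]
finger_gap: 0.196
grip_force: 68.6
```

Request:
arm_command --series '[[[2, -1, 0, 0, 0, 0, 0], [4, -1.5, 0, 0, 0, 0, 0], [5, -2, 0, 0, 0, 0, 0], [5, -2, 0, 0, 0, 0, 0]]]'

```text
time_s: 9.5
ee_pos: [520.0, 92.9, 229.1]
orientation: [[-0.98, 0.198, -0.001], [0.198, 0.98, 0.0], [0.001, -0.0, -1.0]]
contact_force: [-2.6, 0.9, -1.6]
finger_gap: 0.201
grip_force: 68.7
```

```bash
python3 - <<'E'
from h import *
s=arm.sense();T=s['ee_pos'];R=s['orientation'];print(T,s['contact_force'],s['time_s'])
a=snap('scene','s4.png');b=snap('side','d4.png')
def cr(c,u,v): return cv2.resize(c['frame'][v:v+80,u:u+80],(400,400),interpolation=cv2.INTER_CUBIC)
cv2.imwrite('pics/c4.png',np.hstack([cr(a,360,150),cr(b,260,120)]))
E
```

```text
[520.0160469   92.94121305 229.14251122] [-2.58206023  0.90921691 -1.58575183] 9.5
```

View pics/c4.png

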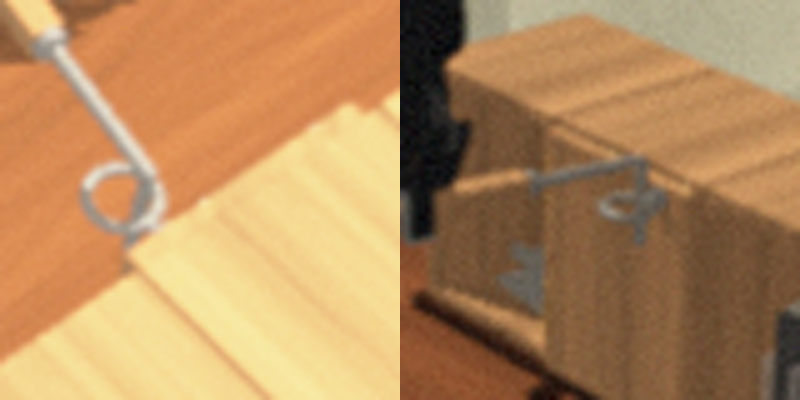

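The flap is now flush with the cabinet front in both views, the hook is still in the ring, and about 2.7 N shows it is at its stop. I'll hold briefly, recentre the hook and lift it out.

Request:
arm_command --series '[[[0, 0, 0, 0, 0, 0, 0], [0, 0, 0, 0, 0, 0, 0], [-4, 1.5, 0, 0, 0, 0, 0], [-8, 3, 0, 0, 0, 0, 0], [-10.5, 4, 0, 0, 0, 0, 0], [-10.5, 4, 8, 0, 0, 0, 0], [-10.5, 4, 20, 0, 0, 0, 0], [-10.5, 4, 34, 0, 0, 0, 0]]]'

```text
time_s: 10.27
ee_pos: [509.5, 96.9, 263.8]
orientation: [[-0.98, 0.198, -0.001], [0.198, 0.98, -0.0], [0.001, -0.0, -1.0]]
contact_force: [0.8, 0.5, -3.0]
finger_gap: 0.201
grip_force: 68.7
```

Request:
arm_command --series '[[[0, 0, 15, 0, 0, 0, 0], [0, 0, 32, 0, 0, 0, 0], [0, 0, 50, 0, 0, 0, 0], [-6, -15, 60, 0, 0, 0, 0], [-12, -35, 65, 0, 0, 0.02, 0], [-18, -60, 65, 0, 0, 0.04, 0], [-22, -90, 65, 0, 0, 0.06, 0], [-25, -120, 65, 0, 0, 0.08, 0]]]'

```text
time_s: 10.93
ee_pos: [483.9, -24.6, 329.0]
orientation: [[-0.993, 0.118, 0.001], [0.118, 0.993, 0.0], [-0.001, 0.0, -1.0]]
contact_force: [0.5, -0.2, -2.3]
finger_gap: 0.199
grip_force: 68.7
```

```bash
python3 - <<'E'
from h import *
s=arm.sense();T=s['ee_pos'];R=s['orientation'];print(T,s['contact_force'],s['time_s'],R.round(3).tolist())
a=snap('scene','s5.png')
cv2.imwrite('pics/c5.png',a['frame'][100:340,140:540])
E
```

```text
[483.94679525 -24.62884161 329.00727812] [ 0.54885686 -0.20930784 -2.28443088] 10.9333 [[-0.993, 0.118, 0.001], [0.118, 0.993, 0.0], [-0.001, 0.0, -1.0]]
```

View pics/c5.png

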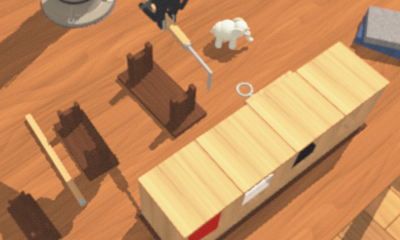

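The scene shows the flap still shut with its ring at (244,88) in the crop, the hook free, and the elephant unmoved. Now back over the cradle.

Request:
arm_command --series '[[[-2, -25, 0, 0, 0, 0.01, 0], [-5, -60, 0, 0, 0, 0.02, 0], [-8, -98, -10, 0, 0, 0.03, 0], [-12, -136, -30, 0, 0, 0.038, 0], [-16, -174, -50, 0, 0, 0.038, 0], [-20, -210, -75, 0, 0, 0.038, 0], [-23, -240, -95, 0, 0, 0.038, 0], [-25, -257, -110, 0, 0, 0.038, 0]]]'

```text
time_s: 11.65
ee_pos: [457.2, -284.7, 217.1]
orientation: [[-0.996, 0.087, -0.001], [0.087, 0.996, -0.002], [0.001, -0.002, -1.0]]
contact_force: [0.1, -0.2, -1.0]
finger_gap: 0.196
grip_force: 68.8
```

Request:
arm_command --series '[[[0, 0, -15, 0, 0, 0, 0], [0, 0, -40, 0, 0, 0, 0], [0, 0, -65, 0, 0, 0, 0], [0, 0, -85, 0, 0, 0, 0], [0, 0, -95, 0, 0, 0, 0], [0, 0, -95, 0, 0, 0, 0]]]'

```text
time_s: 12.15
ee_pos: [458.4, -279.6, 121.7]
orientation: [[-0.997, 0.082, -0.004], [0.082, 0.997, 0.001], [0.004, 0.001, -1.0]]
contact_force: [-0.3, -0.1, -1.8]
finger_gap: 0.198
grip_force: 68.8
```

```bash
python3 - <<'E'
from h import *
s=arm.sense();T=s['ee_pos'];R=s['orientation'];print(T,s['contact_force'],s['time_s'],R.round(3).tolist())
E
```

```text
[ 458.36834695 -279.58421144  121.68305964] [-0.25470401 -0.1373871  -1.77348677] 12.15 [[-0.997, 0.082, -0.004], [0.082, 0.997, 0.001], [0.004, 0.001, -1.0]]
```

Request:
arm_command --series '[[[0, 0, 0, 0, 0, 0, 0], [0.5, -1, -8, 0, 0, 0, 0], [0.5, -1, -16, 0, 0, 0, 0], [0.5, -1, -24, 0, 0, 0, 0], [0.5, -1, -30, 0, 0, 0, 0], [0.5, -1, -33, 0, 0, 0, 0], [0.5, -1, -33, 0, 0, 0, 0], [0.5, -1, -33, 0, 0, 0, 0]]]'

```text
time_s: 12.82
ee_pos: [460.2, -281.1, 90.1]
orientation: [[-0.997, 0.082, -0.0], [0.082, 0.997, 0.0], [0.0, 0.0, -1.0]]
contact_force: [0.1, -0.8, -2.8]
finger_gap: 0.196
grip_force: 68.8
```

Request:
arm_command --series '[[[0, 0, -1, 0, 0, 0, 0], [0, 0, -2, 0, 0, 0, 0], [0, 0, -2, 0, 0, 0, 0]]]'

```text
time_s: 13.07
ee_pos: [460.5, -281.2, 88.6]
orientation: [[-0.997, 0.082, 0.001], [0.082, 0.997, -0.0], [-0.001, -0.0, -1.0]]
contact_force: [0.3, 0.7, -2.1]
finger_gap: 0.196
grip_force: 69.1
```

Request:
arm_command --series '[[[0, 0, 0, 0, 0, 0, 0.4], [0, 0, 0, 0, 0, 0, 0.6], [0, 0, 0, 0, 0, 0, 0.8], [0, 0, 0, 0, 0, 0, 1], [0, 0, 0, 0, 0, 0, 1], [0, 0, 0, 0, 0, 0, 1], [0, 0, 0, 0, 0, 0, 1], [0, 0, 0, 0, 0, 0, 1]]]'

```text
time_s: 13.73
ee_pos: [460.2, -281.1, 88.3]
orientation: [[-0.997, 0.082, -0.0], [0.082, 0.997, 0.0], [0.0, 0.0, -1.0]]
contact_force: [-0.0, 0.4, 0.1]
finger_gap: 1.0
grip_force: 0.0
```

Request:
arm_command --series '[[[0, 0, 0, 0, 0, 0, 1], [0, 0, 10, 0, 0, 0, 1], [0, 0, 30, 0, 0, 0, 1], [0, 0, 60, 0, 0, 0, 1], [0, 0, 90, 0, 0, 0, 1], [0, 0, 120, 0, 0, 0, 1], [0, 0, 140, 0, 0, 0, 1], [0, 0, 140, 0, 0, 0, 1]]]'

```text
time_s: 14.4
ee_pos: [462.4, -282.6, 233.6]
orientation: [[-0.997, 0.082, 0.008], [0.082, 0.997, -0.003], [-0.008, -0.002, -1.0]]
contact_force: [0.4, -1.0, 0.4]
finger_gap: 1.003
grip_force: 0.0
```

```bash
python3 - <<'E'
from h import *
a=snap('wrist','w6.png');b=snap('side','d6.png');c=snap('scene','s6.png')
cv2.imwrite('pics/c6.png',np.vstack([np.hstack([cv2.resize(a['frame'],(400,250)),cv2.resize(b['frame'][180:305,240:440],(400,250))]),np.hstack([cv2.resize(c['frame'][90:290,150:470],(400,250)),cv2.resize(b['frame'][120:245,190:390],(400,250))])]))
print(arm.sense()['time_s'])
E
```

```text
14.55
```

View pics/c6.png

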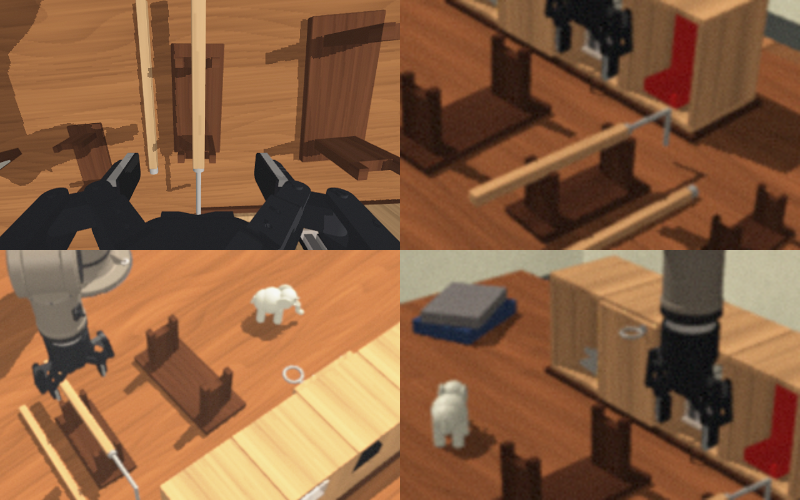

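The pole lies in the middle cradle with its hook hanging at the +x end. The flap is flush, the elephant is standing, and the gripper is clear.

```bash
python3 -c "
from rig import arm
print(arm.sign_off())"
```

```text
the job is handed in; nothing more can be done
None
```

I handed the job in at about 14.6 s of the 54 s allowed: the flap was closed with the hook in the eye, the pole is back in its cradle with the hook hanging down, and the elephant was not touched; sign-off gave no verdict.

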